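# Unlock the slide shaker and set its stroke

### The job

Get the slide shaker ready to run: first pull the orange-headed lock rod up out of its block on the shaking platform and stand it, head up, in the blue cup. Then lift the black stroke knob on the sloping front panel out of its notch, move it along and let it drop fully down into the notch beside the green tag. Leave the amber bottle, the slide box and the white jar where they stand.

Things in the scene. Friction and masses are not known exactly. Their poses are not given: they have to be found in the camera images.
- shaker: white slide shaker, 292 (x) x 270 (y) x 118 mm high, fixed to the bench, standing crosswise, its front to the robot's right and a little away (turned 1.6 to 2.2 rad). Origin: centre of its underside, on the bench; x to its back, z up; its front faces its own -x. Its front panel slopes up to the back at 30 degrees (0.524 rad): the panel's outward direction is (-0.5, 0, 0.866) in this frame
- gate_mid (a point): centre of the sloping panel's face, in the middle notch of the aluminium gate: a row along the shaker's y of walls 10 mm high (out of the panel) and 22 mm wide (up the slope), with five notches 15 mm wide at -60, -30, 0, 30, 60 mm from here. z of this point is out of the panel, y the sliding direction, x up the slope
- lock_hole (a point): middle of the mouth of the lock hole, 12 mm across, 32 mm deep, vertical, in the top of a dark 40 x 40 mm block that rises 19 mm above the aluminium platform on the shaker. Beside it on the platform lies a flat slide tray, lower than the block
- knob_grip (a point): middle of the black stroke knob's grip, 32 mm out from the panel when down: a block 26 mm up the slope x 22 mm along the slide (y), from 12 to 47 mm out when down, white line on its outer face. A 10 mm wide steel blade below it stands in the notch (2.5 mm play each way). Starts in the middle notch. z is out of the panel, y the sliding direction
- knob (a joint): how far the stroke knob is pulled out of the panel, m: 0 fully down, 0.022 the stop. The blade clears the gate's walls above 0.0105. A spring pushes it back with about 2.3 N (down) to 3.6 N (out), so it drops in when let go over a notch and stays up on a wall otherwise
- carriage (a joint): place of the stroke knob along the gate, m, in the shaker's y: 0 the middle notch, stops at -0.064 and 0.064. Drags with about 0.6 N when the knob is lifted
- green_mark (a point): green tag, 26 (up the slope) x 24 x 2 mm, on the sloping panel just below (down the slope from) one of the four outer notches. The point is the middle of its underside; y is the knob's sliding direction, z vertical. The notch beside the tag has the same y, 30 mm up the slope. Tags change places. Beside it is the wanted notch
- yellow_mark (a point): yellow tag, 26 (up the slope) x 24 x 2 mm, on the sloping panel just below (down the slope from) one of the four outer notches. The point is the middle of its underside; y is the knob's sliding direction, z vertical. The notch beside the tag has the same y, 30 mm up the slope. Tags change places
- red_mark (a point): red tag, 26 (up the slope) x 24 x 2 mm, on the sloping panel just below (down the slope from) one of the four outer notches. The point is the middle of its underside; y is the knob's sliding direction, z vertical. The notch beside the tag has the same y, 30 mm up the slope. Tags change places
- blue_mark (a point): blue tag, 26 (up the slope) x 24 x 2 mm, on the sloping panel just below (down the slope from) one of the four outer notches. The point is the middle of its underside; y is the knob's sliding direction, z vertical. The notch beside the tag has the same y, 30 mm up the slope. Tags change places
- rod_head (a point): middle of the lock rod's orange head, a cylinder 18 mm across and 36 mm long; below it a steel stem 10 mm across and 75 mm long. The rod is loose (about 60 g), stands upright with 32 mm of the stem in the block and may lean a little. z runs along the rod to its head end; the foot is 93 mm below this point
- rod_foot (a point): the lower end of the rod's stem, on its axis, 93 mm below the middle of the head
- rod: the lock rod as a whole; origin at its foot, z towards the head
- cup: round blue open cup, 80 mm across at the rim, 75 mm high, walls 4 mm thick, about 300 g, loose, upright. Origin: centre of its underside, z up. It and the amber bottle change sides
- bottle: amber bottle with a white cap, 60 mm across, 120 mm high, loose; bystander. Origin: centre of its underside
- slide_box: flat blue and yellow slide box, 100 x 85 x 34 mm, loose; bystander. Origin: centre of its underside
- jar: small white jar, 44 mm across, 60 mm high, loose; bystander. Origin: centre of its underside
Mind the look-alikes: they are no part of the job. There is more than one size of the rod; the job needs the smaller.

How it is judged:
On the way, in this order (a step that is already met when the one before it is completed fails the run):
1. the lock rod stands in the blue cup, let go (z of rod_foot in the frame of cup below 0.03 m and horizontal distance between rod_foot and cup below 0.038 m and angle between cup's own z axis and vertical below 0.15 rad and contact force between the fingers and rod below 0.1 N), for 0.2 s.
2. after that, the stroke knob is lifted out of its notch (value of joint knob above 0.01 m), for 0.05 s.
At the end, for the whole second after the job is handed in: The lock rod stands at rest foot down in the upright blue cup (foot less than 30 mm above the underside of the cup and within 38 mm of its axis), and the stroke knob is fully down (less than 2 mm out) and at rest in the notch beside the green tag (within 6 mm of the tag's middle along the slide) (z of rod_foot in the frame of cup below 0.03 m and horizontal distance between rod_foot and cup below 0.038 m and angle between cup's own z axis and vertical below 0.15 rad and linear speed of rod below 0.02 m/s and y of knob_grip in the frame of green_mark between -0.006 and 0.006 m and value of joint knob below 0.002 m and velocity of joint carriage between -0.01 and 0.01 m/s); the robot touches nothing.
It fails at once if the amber bottle is pushed more than 20 mm or tipped (distance of bottle from where it was at the start of the episode above 0.02 m or angle between bottle's own z axis and vertical above 0.3 rad).
It fails at once if the slide box is pushed more than 20 mm or tipped (distance of slide_box from where it was at the start of the episode above 0.02 m or angle between slide_box's own z axis and vertical above 0.3 rad).
It fails at once if the white jar is pushed more than 20 mm or tipped (distance of jar from where it was at the start of the episode above 0.02 m or angle between jar's own z axis and vertical above 0.3 rad).
It fails at once if the blue cup is knocked over (angle between cup's own z axis and vertical above 0.5 rad).
It also fails if it takes over 58 s, if anything falls off the work surface, if the arm or the gripper's body presses on something with over 40 N, if the wrist force passes 120 N, or if a joint passes its speed limit or range.

### The arm

A 6-joint arm with a two-finger parallel gripper is mounted at the origin on the work surface. World frame = base frame: x ahead of the robot, y to its left, z up, the work surface at z = 0. Lengths are in m, angles in rad, forces in N, time in s.
With the tool pointing down it reaches from about 0.325 to 0.75 m from the base axis. Payload 7.6 kg.
Tool frame: the origin (TCP) lies midway between the tips of the shut fingers; the grasp point (between the pads) lies 19 mm behind it; z points along the fingers, y is the direction in which the jaws open and shut (so a half turn about z gives the same grasp; the last joint's range is limited). The gripper opens to 85 mm and grips with 20 to 120 N. Pads are 22 mm wide; open, the fingers measure 114 mm over their backs; the gripper's body (76 mm by 85 mm) begins 54 mm behind the grasp point. The pads swing forward as they close: fully open they stand 13 mm farther back than shut.
Start: joints at [-1.324, 0.052, 1.401, -0, 1.689, -0.07], TCP at [0.164, -0.499, 0.231] pointing down, gripper open.
Joint ranges: [-2.9, 2.9], [-0.91, 2.17], [0.12, 2.37], [-1.06, 4.2], [0.26, 2.73], [-2.93, 2.93]. Speed limits (rad/s): [2.57, 2.57, 3.01, 3.14, 3.14, 3.14].

### API

Orientations are given as a unit quaternion [w, x, y, z].
In Python, from station import get_obs, capture, camera_info, finish_job gives the robot as it stands. The module is installed in compiled form; this text tells all that it offers.
- The arm moves only by the tool servo_tool, never from a script. Its argument "series" is one flat list of numbers, 7 for each row, row after row: the shift along the tool's x, y, z in cm, then the turn, a rotation vector about the tool's x, y, z in rad, then the closure, from -1 (fully open) to 1 (shut), so that 0 is half open. In form: [tx, ty, tz, ax, ay, az, gripper, tx, ty, tz, ax, ay, az, gripper, ...]. A call has 1 to 5 rows; each row is the pose to reach, as a shift and turn from the pose commanded when the call began, along the tool's axes at that moment; what a row does not reach only later rows make up. A row lasts 1/12 s, in which the tool goes at most 41.7 mm and 7.16 degrees, less where a joint would pass 70% of its speed; a pose out of reach is approached as far as the arm can. A call with a gripper value outside its range is refused whole. The fingers move at their own pace and stop on an object; "force" is the grip in N (left out, the last holds). Time passes only in rows, so rows that repeat a pose let the fingers close. It gives the time, the measured TCP pose, the force and the opening at its end, in the units of the state.
- get_obs(): the state, without advancing time (a new reading comes with each control period).
- capture(name): name is "scene" or "side" or "wrist"; returns the picture (480x640x3 uint8, red, green, blue); there is no depth.
- camera_info(name): a dict with "fx", "fy", "cx", "cy" (pixels), "world_to_cam" (4x4, takes a point from world to camera coordinates). Camera axes: x right, y up, looking along -z (the intrinsics and any distortion apply to the point x, -y, -z); pixel columns grow to the right and rows downward; lengths in m; the calibration is good to about 2 mm. A picture is of the moment at which its call begins: read the wrist's pose just before it. camera_info takes no time and is no camera call; for the wrist camera it gives the pose at the moment of the call.
- finish_job(): hands the job in, once; it reports no verdict.
The state is a dict: "time_s": time; "qpos": joint angles; "dq": joint speeds; "joint_torque": joint torques, N m; "tcp_pos": TCP position; "eef_rot": TCP orientation; "ft_force": force on the tool from outside, world axes, zero at the start; "moment": the same for the moment, N m; "finger_gap": finger opening in m.
Only numpy, scipy, OpenCV 4.12 (cv2) and the standard library are available. Lean on these libraries where they do the work, as an engineer would, in place of code of your own. Each camera call takes 0.05 s, during which the arm holds its last target.

## Working session

There is one attempt and no reset: what is moved stays moved. The work goes in short steps, Python scripts to look and compute and a tool call to move; the robot and the scene stay as the last step left them, time stands still between calls to the robot, and variables do not carry over. Pictures are saved under pics/ and viewed, and the job is handed in when it is done.

Besides the shell and the picture viewer there is one more tool, called by a JSON object that holds its "method" and its "body". servo_tool: Moves the arm, as the interface text tells. Its arguments: {"type":"object","properties":{"series":{"type":"array","items":{"type":"number"}},"force":{"type":"number"}},"required":["series"]}

```bash
mkdir -p pics; cat > h.py <<'E'
import numpy as np,cv2,json
from station import get_obs,capture,camera_info
def snap(n,f):
    im=capture(n); cv2.imwrite('pics/'+f+'.png',im[:,:,::-1]); return im
E
python3 - <<'E'
from h import *
o=get_obs();print(o)
for n in('scene','side','wrist'):
    c=camera_info(n);print(n,{k:(np.round(v,4).tolist() if hasattr(v,'__len__') and not isinstance(v,str) else v) for k,v in c.items()})
    snap(n,n+'0')
E
```

```text
{'time_s': 0.0, 'qpos': array([-1.32430180e+00,  5.28674087e-02,  1.40173232e+00, -3.56266735e-05,
        1.68861240e+00, -7.02670098e-02]), 'dq': array([ 0.00044945, -0.00022531,  0.00102992,  0.00042819,  0.00147841,
       -0.00064955]), 'joint_torque': array([-2.82170724e-03, -3.81671584e+01, -3.60190666e+01, -2.21485175e-04,
        6.16379184e-03,  3.70084507e-06]), 'tcp_pos': array([ 0.16348663, -0.49857371,  0.23045256]), 'eef_rot': array([-8.05038635e-04,  9.87483966e-01,  1.57717344e-01, -8.88795738e-05]), 'ft_force': array([0.18519348, 0.56604656, 0.82971148]), 'moment': array([-0.01661412, -0.0317004 , -0.05984239]), 'finger_gap': 0.08559090275098652}
scene {'fx': 578.3610387836243, 'fy': 578.3610387836243, 'cx': 326.99482883556493, 'cy': 232.080964750096, 'world_to_cam': [[-0.0476, 0.9988, -0.0133, 0.0362], [-0.8136, -0.031, 0.5806, 0.3826], [0.5795, 0.0385, 0.814, -1.4909], [0.0, 0.0, 0.0, 1.0]]}
side {'fx': 501.53380935074966, 'fy': 501.53380935074966, 'cx': 321.2730043913146, 'cy': 246.57698687338038, 'world_to_cam': [[-0.7081, -0.7058, -0.0222, 0.3973], [0.3684, -0.396, 0.8411, -0.3399], [-0.6024, 0.5874, 0.5404, -0.7477], [0.0, 0.0, 0.0, 1.0]]}
wrist {'fx': 406.0979485937742, 'fy': 406.0979485937742, 'cx': 317.418415421875, 'cy': 235.60912594644915, 'world_to_cam': [[0.3106, -0.9505, -0.0015, -0.5239], [0.9, 0.2946, -0.3212, 0.0404], [0.3058, 0.0984, 0.947, -0.3808], [0.0, 0.0, 0.0, 1.0]]}
```

View pics/scene0.png

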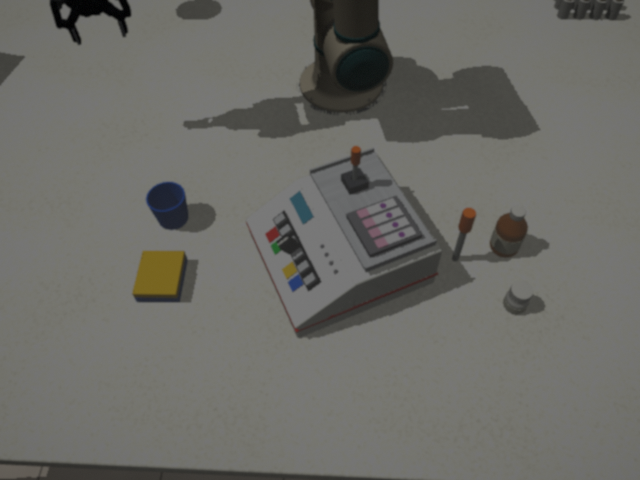

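View pics/side0.png

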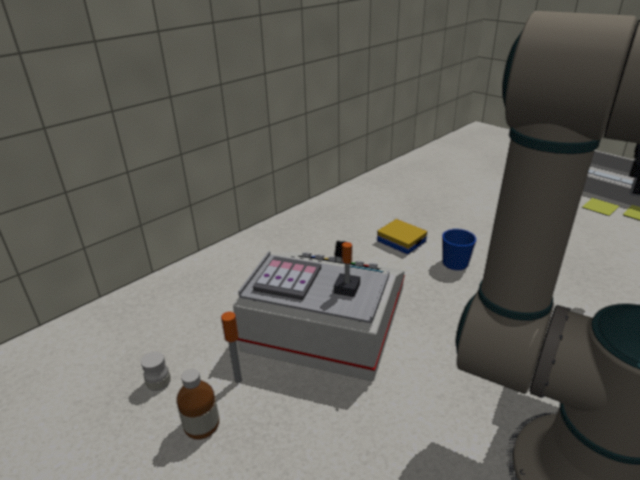

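View pics/wrist0.png

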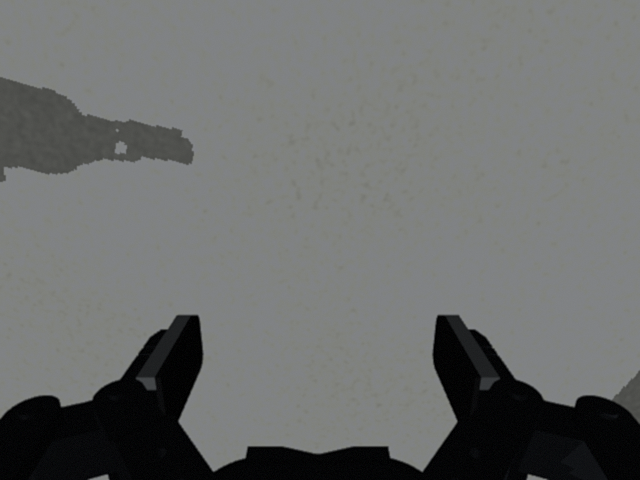

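The scene view shows the lock rod in its block at about (356,157), with a larger look-alike at (467,220) beside the bottle. The cup is at (168,205), the slide box at (160,275) and the jar at (518,297). The tags down the panel are red (273,235), green (277,247), yellow (291,270) and blue (295,283), and the knob is around (288,243). In the side view the rod head is at (347,252). Next I'll measure these.

```bash
cat >> h.py <<'E'
def ray(c,u,v):
    d=np.array([(u-c['cx'])/c['fx'],-(v-c['cy'])/c['fy'],-1.0]); M=np.array(c['world_to_cam']);R=M[:3,:3]
    d=R.T@d; return -R.T@M[:3,3], d/np.linalg.norm(d)
def onz(c,u,v,z):
    p,d=ray(c,u,v); return p+d*(z-p[2])/d[2]
def tri(rs):
    A=sum(np.eye(3)-np.outer(d,d) for p,d in rs); b=sum((np.eye(3)-np.outer(d,d))@p for p,d in rs)
    x=np.linalg.solve(A,b); return x,[np.linalg.norm((np.eye(3)-np.outer(d,d))@(x-p)) for p,d in rs]
def proj(c,X):
    M=np.array(c['world_to_cam']);q=M[:3,:3]@X+M[:3,3]; return np.array([c['cx']+c['fx']*q[0]/-q[2],c['cy']-c['fy']*q[1]/-q[2]])
def hsv(im): return cv2.cvtColor(im,cv2.COLOR_RGB2HSV)
def blobs(im,lo,hi,amin=15):
    m=cv2.inRange(hsv(im),np.array(lo),np.array(hi)); n,l,s,ce=cv2.connectedComponentsWithStats(m)
    return [(ce[i].round(1).tolist(),s[i].tolist()) for i in range(1,n) if s[i][4]>=amin]
E
python3 - <<'E'
from h import *
S=cv2.imread('pics/scene0.png')[:,:,::-1].copy();D=cv2.imread('pics/side0.png')[:,:,::-1].copy()
for n,lo,hi in(('orange',(3,180,90),(12,255,255)),('red',(0,150,60),(3,255,255)),('red2',(172,150,60),(180,255,255)),('green',(45,120,40),(80,255,255)),('yellow',(18,150,90),(33,255,255)),('blue',(100,120,40),(130,255,255))):
    print(n,'S',blobs(S,lo,hi));print('   D',blobs(D,lo,hi))
cv2.imwrite('pics/sz.png',cv2.resize(S[130:340,230:450],None,fx=3.6,fy=2.85,interpolation=cv2.INTER_CUBIC)[:,:,::-1])
cv2.imwrite('pics/dz.png',cv2.resize(D[220:380,225:485],None,fx=3,fy=3,interpolation=cv2.INTER_CUBIC)[:,:,::-1])
E
```

```text
orange S [([355.5, 149.4], [353, 147, 6, 5, 23]), ([469.0, 213.3], [465, 210, 9, 7, 25])]
   D [([346.3, 245.0], [342, 243, 9, 5, 36]), ([228.1, 316.7], [222, 313, 13, 9, 90])]
red S [([272.1, 234.2], [267, 229, 11, 12, 76])]
   D [([245.2, 340.4], [238, 339, 15, 4, 20]), ([264.6, 344.6], [259, 343, 13, 4, 20]), ([293.5, 351.0], [280, 348, 27, 7, 44]), ([322.7, 357.5], [308, 354, 30, 8, 47]), ([357.9, 365.2], [339, 361, 37, 9, 63])]
red2 S []
   D []
green S [([275.3, 247.6], [272, 243, 8, 10, 47])]
   D []
yellow S [([158.7, 272.8], [134, 252, 50, 43, 1770]), ([289.3, 269.8], [284, 263, 12, 14, 100])]
   D [([402.1, 231.8], [378, 220, 48, 25, 637])]
blue S [([169.7, 197.8], [147, 183, 37, 29, 286]), ([295.3, 282.5], [289, 276, 13, 14, 117])]
   D [([457.2, 248.2], [443, 230, 33, 40, 1038]), ([398.7, 245.1], [378, 237, 47, 16, 173])]
```

View pics/sz.png

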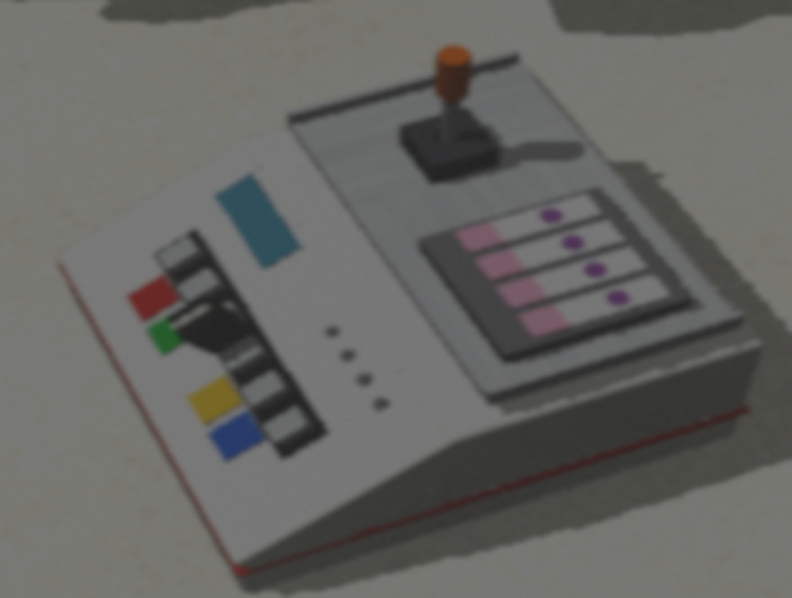

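View pics/dz.png

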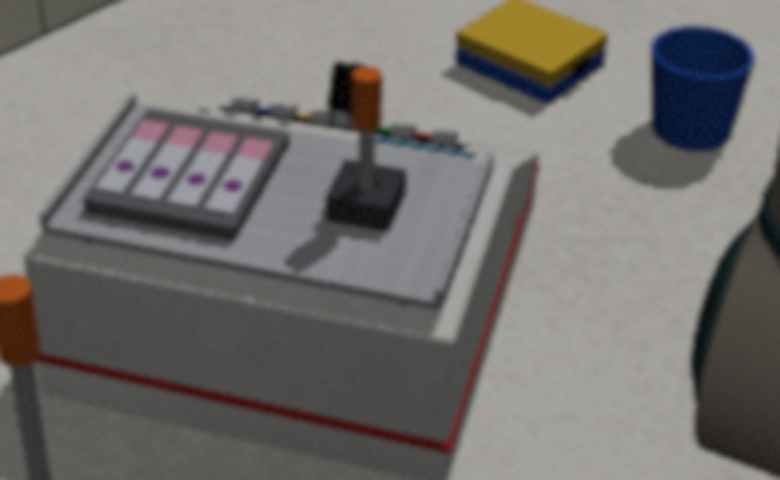

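```bash
python3 - <<'E'
from h import *
S=cv2.imread('pics/scene0.png')[:,:,::-1].copy();D=cv2.imread('pics/side0.png')[:,:,::-1].copy()
cs,cd=camera_info('scene'),camera_info('side')
def ext(im,box,lo,hi):
    x0,y0,x1,y1=box; m=cv2.inRange(hsv(im[y0:y1,x0:x1].copy()),np.array(lo),np.array(hi)); pts=cv2.findNonZero(m)[:,0]+[x0,y0]
    return pts
a=ext(S,(340,140,372,175),(2,130,40),(16,255,255));b=ext(D,(335,236,360,268),(2,130,40),(16,255,255))
for p in(a,b): print(p.min(0),p.max(0),p.mean(0),len(p))
ca=(a.min(0)+a.max(0))/2;cb=(b.min(0)+b.max(0))/2
print('head',tri([ray(cs,*ca),ray(cd,*cb)]), tri([ray(cs,*a.mean(0)),ray(cd,*b.mean(0))]))
# stem at block top
print('stem',tri([ray(cs,354.6,178.5),ray(cd,347.3,283)]))
# block top corners side: zoom
# cup
a=ext(S,(140,175,195,235),(100,80,20),(135,255,255));b=ext(D,(435,225,482,275),(100,80,20),(135,255,255))
for p in(a,b):print('cup',p.min(0),p.max(0),p.mean(0),len(p))
# cup rim ellipse centre estimates
print('cupS',onz(cs,167,193.5,.075)); print('cupD',onz(cd,458.6,237,.075))
# shaker corners
print('box ctr S',onz(cs,161,272,.034))
print('frontcorner',[onz(cs,296.1,330,z) for z in(0,.01,.02)],[onz(cs,246.7,221.9,z) for z in(0,.01,.02)])
print('backcorner low redline',[onz(cs,437,274,z) for z in(0,.01,.02)])
E
```

```text
[352 146] [359 161] [354.91549296 151.52112676] 71
[341 242] [351 263] [346.02197802 251.91758242] 182
head (array([0.44886489, 0.04176177, 0.21619712]), [np.float64(0.002302268054364075), np.float64(0.002302268054364056)]) (array([0.44748113, 0.04158954, 0.21872903]), [np.float64(0.0035867184708251966), np.float64(0.0035867184708251974)])
stem (array([0.44849195, 0.0404961 , 0.14808472]), [np.float64(0.0005217814908880361), np.float64(0.0005217814908879392)])
cup [146 182] [184 226] [165.19764012 198.5339233 ] 1017
cup [442 229] [475 269] [457.10310219 248.14872263] 1096
cupS [ 0.43941152 -0.3434727   0.075     ]
cupD [ 0.44479841 -0.34185685  0.075     ]
box ctr S [ 0.60269491 -0.3308366   0.034     ]
frontcorner [array([ 0.69900062, -0.06113416,  0.        ]), array([ 0.70381875, -0.06018422,  0.01      ]), array([ 0.70863689, -0.05923428,  0.02      ])] [array([ 0.4505806 , -0.18672156,  0.        ]), array([ 0.45790295, -0.18450563,  0.01      ]), array([ 0.4652253 , -0.18228969,  0.02      ])]
backcorner low redline [array([0.56510313, 0.21068563, 0.        ]), array([0.57127103, 0.20889547, 0.01      ]), array([0.57743892, 0.20710531, 0.02      ])]
```

{"method": "servo_tool", "body": {"series": [3.1,-2.3,-1.5,0,0,0,-1,6.2,-4.6,-3,0,0,0,-1,9.3,-6.9,-4.5,0,0,0,-1,12.4,-9.2,-6,0,0,0,-1,15.5,-11.5,-7.5,0,0,0,-1]}}

```text
time_s: 0.57
tcp_pos: [0.2755, -0.3396, 0.3067]
eef_rot: [-0.0, 0.988, 0.157, -0.0]
ft_force: [1.0, -0.8, 0.4]
finger_gap: 0.0856
```

{"method": "servo_tool", "body": {"series": [3.1,-2.3,-1,0,0,0,-1,6.2,-4.6,-2,0,0,0,-1,9.3,-6.9,-3,0,0,0,-1,12.4,-9.2,-4,0,0,0,-1,15.5,-11.5,-5,0,0,0,-1]}}

```text
time_s: 0.98
tcp_pos: [0.3871, -0.1819, 0.3568]
eef_rot: [0.0, 0.987, 0.158, 0.0]
ft_force: [0.6, -0.4, -0.1]
finger_gap: 0.0852
```

{"method": "servo_tool", "body": {"series": [3.2,-2.4,0,0,0,0,-1,6.4,-4.8,0,0,0,0,-1,9.6,-7.2,0,0,0,0,-1,12.8,-9.6,0,0,0,0,-1,15.8,-12,0,0,0,0,-1]}}

```text
time_s: 1.4
tcp_pos: [0.5, -0.0184, 0.3559]
eef_rot: [0.0, 0.987, 0.158, -0.0]
ft_force: [0.9, -1.5, -0.7]
finger_gap: 0.0857
```

```bash
python3 - <<'E'
from h import *
o=get_obs();print(o['time_s'],o['qpos'],o['tcp_pos'],o['eef_rot'])
c=camera_info('wrist'); snap('wrist','w1'); import pickle; pickle.dump(c,open('w1.pkl','wb'));print(get_obs()['tcp_pos'])
E
```

```text
1.4 [-1.10570374e-01 -7.19843991e-03  1.21474148e+00 -1.29008494e-04
  1.93440188e+00  1.14302484e+00] [ 0.50004373 -0.01842374  0.35594879] [ 1.12794732e-05  9.87452878e-01  1.57913837e-01 -1.85828185e-04]
[ 0.50210775 -0.01368601  0.35462196]
```

View pics/w1.png

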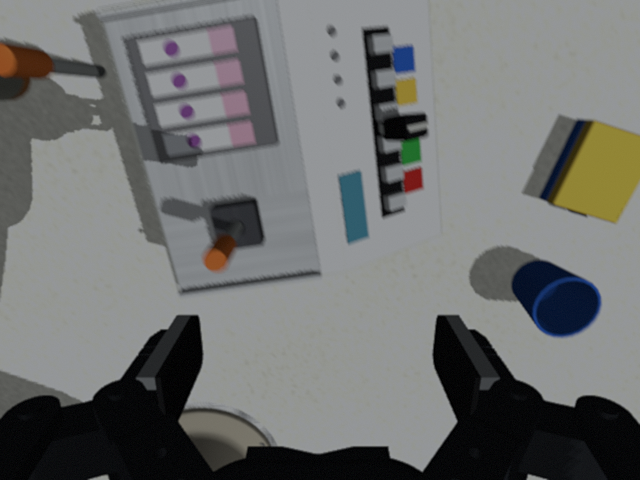

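The wrist view shows everything: the rod head top at (215,260), the block centre at (238,223) and the tags blue (403,59), yellow (406,91), green (411,151) and red (413,180). The knob is at (405,125) and the cup rim is centred at about (566,305). The arm was still settling, so I'll retake this picture and triangulate from it.

```bash
python3 - <<'E'
from h import *
import pickle
c=camera_info('wrist'); W=snap('wrist','w2'); pickle.dump(c,open('w2.pkl','wb'));print(get_obs()['tcp_pos'])
cs,cd=camera_info('scene'),camera_info('side')
T={}
S0={'red':(272.1,234.2),'green':(275.3,247.6),'yellow':(289.3,269.8),'blue':(295.3,282.5)}
S=cv2.imread('pics/scene0.png')[:,:,::-1].copy()
for n,lo,hi in(('red',(0,150,50),(3,255,255)),('green',(45,100,40),(80,255,255)),('yellow',(18,120,70),(33,255,255)),('blue',(106,100,40),(130,255,255))):
    m=[b for b in blobs(W,lo,hi,60) if 380<b[0][0]<440]; print(n,m)
    x,e=tri([ray(cs,*S0[n]),ray(c,*m[0][0])]);T[n]=m[0][0];print(x.round(4),np.round(e,4))
pickle.dump(T,open('T.pkl','wb'))
print(blobs(W,(2,130,40),(16,255,255),40))
cv2.imwrite('pics/w2a.png',cv2.resize(W[180:280,160:320],None,fx=5,fy=5,interpolation=cv2.INTER_CUBIC)[:,:,::-1])
cv2.imwrite('pics/w2b.png',cv2.resize(W[20:230,310:450],None,fx=2.8,fy=2.8,interpolation=cv2.INTER_CUBIC)[:,:,::-1])
E
```

```text
[ 0.50077087 -0.01640177  0.35462711]
red [([418.5, 185.5], [410, 173, 18, 25, 361])]
[ 0.5309 -0.1166  0.071 ] [0.0009 0.0009]
green [([416.4, 157.3], [407, 145, 20, 26, 415])]
[ 0.5568 -0.1069  0.0624] [0.0025 0.0025]
yellow [([412.4, 97.4], [402, 84, 21, 27, 465])]
[ 0.6109 -0.076   0.0712] [0.0008 0.0008]
blue [([410.3, 65.2], [400, 52, 22, 28, 519])]
[ 0.6376 -0.0627  0.0709] [0.0007 0.0007]
[([27.7, 68.2], [0, 48, 62, 54, 1883]), ([227.4, 259.3], [212, 241, 32, 37, 779])]
```

View pics/w2a.png

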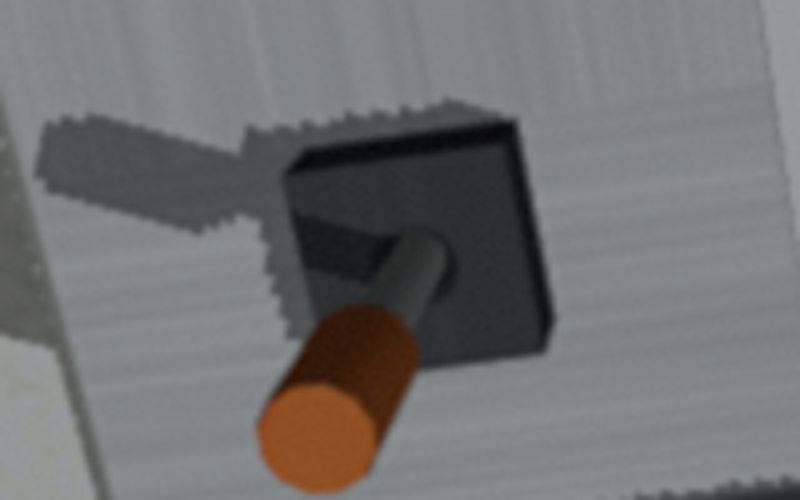

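View pics/w2b.png

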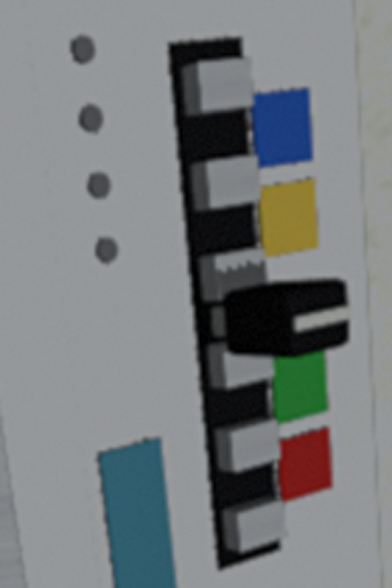

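```bash
python3 - <<'E'
from h import *
import pickle
c=pickle.load(open('w2.pkl','rb')); cs,cd=camera_info('scene'),camera_info('side')
for n,r in (('top',[ray(cs,356.1,148.5),ray(cd,347,244.7),ray(c,223.4,267.4)]),('headbot',[ray(cs,355,162),ray(cd,346.7,262),ray(c,233.4,250.6)]),('mouth',[ray(cs,354.6,178.5),ray(cd,347.3,283),ray(c,245.,232.6)])):
    x,e=tri(r);print(n,x.round(4),np.round(e,4)); x,e=tri([r[0],r[2]]);print('  sw',x.round(4),np.round(e,4)); x,e=tri([r[1],r[2]]);print('  dw',x.round(4),np.round(e,4))
s=np.array([.891,.453,0]);out=np.array([.2265,-.4455,.866]);up=np.array([-.392,.772,.5])
g=np.array([.5721,-.0656,.0843])
for a in(0,32,47): print(a,proj(c,g+out*a/1000),proj(cs,g+out*a/1000))
for z in (.13,.135,.14,.145,.15): print(z,onz(c,245,232.6,z))
# cup
for z in(.075,): print('cup',onz(c,573,311,z))
m=cv2.inRange(hsv(cv2.imread('pics/w2.png')[:,:,::-1].copy()),np.array((105,80,15)),np.array((130,255,255)));m[:, :500]=0
p=cv2.findNonZero(m)[:,0];print(p.min(0),p.max(0))
W=cv2.imread('pics/w2.png');cv2.imwrite('pics/w2c.png',cv2.resize(W[240:350,500:620],None,fx=5,fy=5,interpolation=cv2.INTER_CUBIC))
E
```

```text
top [0.4501 0.0409 0.2306] [0.0014 0.0005 0.0012]
  sw [0.4546 0.0404 0.2372] [0.0002 0.0002]
  dw [0.4507 0.0408 0.2297] [0.0004 0.0004]
headbot [0.4497 0.0406 0.1946] [0.0016 0.0011 0.0007]
  sw [0.4529 0.0399 0.2001] [0.0003 0.0003]
  dw [0.4502 0.041  0.1937] [0.0002 0.0002]
mouth [0.4493 0.04   0.1477] [0.0012 0.0005 0.0011]
  sw [0.4523 0.0396 0.1528] [0.0005 0.0005]
  dw [0.45   0.0396 0.1465] [0. 0.]
0 [391.04064772 133.55563591] [296.48699284 248.9574457 ]
32 [413.4293088  133.42819254] [287.63254251 243.60657782]
47 [425.07748214 133.36188744] [283.33053266 241.00681323]
0.13 [0.44379678 0.04087763 0.13      ]
0.135 [0.44567189 0.04049404 0.135     ]
0.14 [0.44754699 0.04011045 0.14      ]
0.145 [0.4494221  0.03972686 0.145     ]
0.15 [0.4512972  0.03934327 0.15      ]
cup [ 0.45138748 -0.34379387  0.075     ]
[509 126] [618 479]
```

View pics/w2c.png

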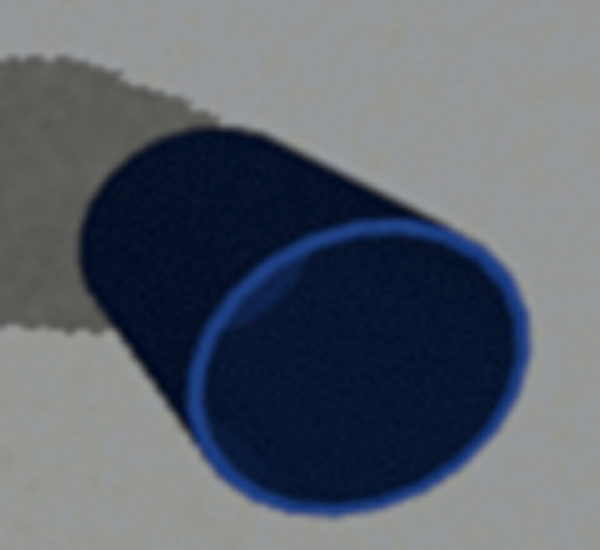

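{"method": "servo_tool", "body": {"series": [-1.5,-3.5,0,0,0,0,-1,-3,-7,0,0,0,0,-1,-3,-7,4,0,0,0,-1,-3,-7,8,0,0,0,-1,-3,-7,11,0,0,0,-1]}}

```text
time_s: 1.92
tcp_pos: [0.4478, 0.0367, 0.2436]
eef_rot: [0.0, 0.987, 0.158, -0.001]
ft_force: [-0.2, 0.4, -0.0]
finger_gap: 0.0855
```

```bash
python3 - <<'E'
from h import *
snap('side','d1');W=snap('wrist','w3');c=camera_info('wrist')
o=get_obs();print(o['time_s'],o['tcp_pos'])
for z in(.227,.230): print(proj(c,np.array([.45,.041,z])))
E
```

```text
2.0167 [0.44638325 0.03635726 0.24087154]
[310.93198018 292.330641  ]
[310.80175655 295.640756  ]
```

View pics/w3.png

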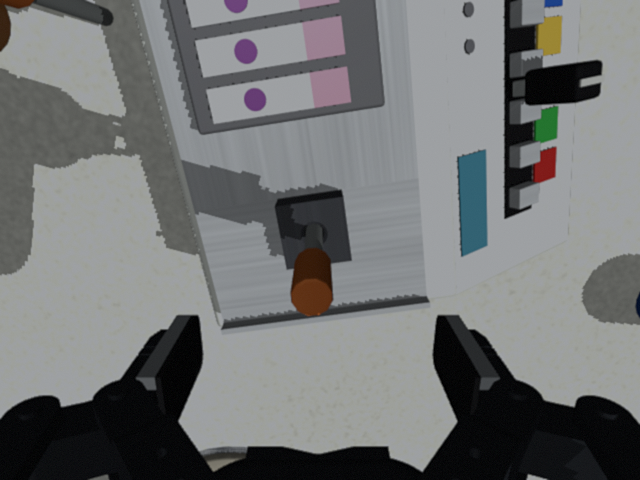

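View pics/d1.png

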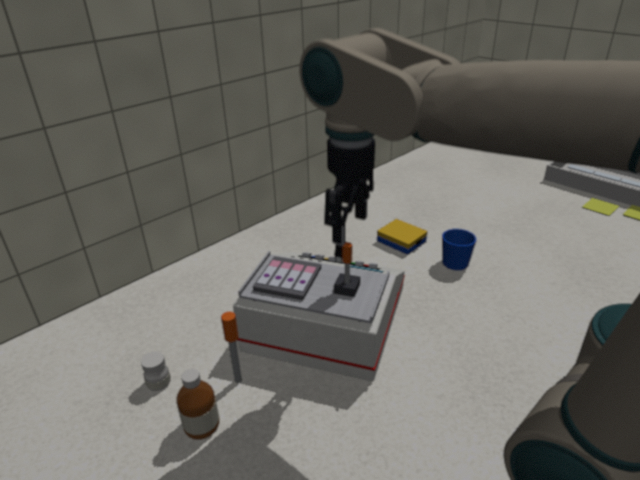

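Head top is seen at (312,295), against a predicted (311,294), so the position holds. Now I descend and grip.

{"method": "servo_tool", "body": {"series": [0.5,-0.3,0,0,0,0,-1,0.5,-0.3,2.2,0,0,0,-1,0.5,-0.3,4.2,0,0,0,-1,0.5,-0.3,4.2,0,0,0,1,0.5,-0.3,4.2,0,0,0,1], "force": 40}}

```text
time_s: 2.43
tcp_pos: [0.4536, 0.041, 0.2063]
eef_rot: [0.0, 0.988, 0.158, 0.001]
ft_force: [0.1, -0.0, 0.6]
finger_gap: 0.0638
```

{"method": "servo_tool", "body": {"series": [0,0,0,0,0,0,1,0,0,0,0,0,0,1,0,0,0,0,0,0,1]}}

```text
time_s: 2.68
tcp_pos: [0.4535, 0.0411, 0.206]
eef_rot: [0.0, 0.987, 0.158, 0.001]
ft_force: [-0.2, -0.1, -1.0]
finger_gap: 0.0256
```

```bash
python3 - <<'E'
from h import *
o=get_obs();print(o['time_s'],o['tcp_pos'],o['finger_gap'],o['ft_force'],o['eef_rot'])
E
```

```text
2.6833 [0.45349324 0.04105672 0.20604051] 0.025646123004311863 [-0.23800569 -0.0721394  -0.99742533] [2.40326632e-04 9.87489822e-01 1.57676668e-01 1.36462676e-03]
```

The fingers are 8 mm too high and haven't closed on the head yet. I'll reopen slightly, lower, then close.

{"method": "servo_tool", "body": {"series": [0,0,0,0,0,0,0,-0.3,-0.1,0.9,0,0,0,0,-0.3,-0.1,0.9,0,0,0,0,-0.3,-0.1,0.9,0,0,0,1,-0.3,-0.1,0.9,0,0,0,1], "force": 40}}

```text
time_s: 3.1
tcp_pos: [0.4494, 0.0411, 0.1951]
eef_rot: [0.0, 0.987, 0.158, -0.0]
ft_force: [0.1, -0.1, -0.2]
finger_gap: 0.0193
```

{"method": "servo_tool", "body": {"series": [0,0,0,0,0,0,1,0,0,0,0,0,0,1,0,0,0,0,0,0,1]}}

```text
time_s: 3.35
tcp_pos: [0.4496, 0.0411, 0.1953]
eef_rot: [0.0, 0.987, 0.158, -0.0]
ft_force: [-0.8, 0.2, -0.7]
finger_gap: 0.0168
```

{"method": "servo_tool", "body": {"series": [0,0,-1,0,0,0,1,0,0,-3,0,0,0,1,0,0,-6,0,0,0,1,0,0,-9,0,0,0,1,0,0,-12,0,0,0,1]}}

```text
time_s: 3.77
tcp_pos: [0.4493, 0.0411, 0.3174]
eef_rot: [0.0, 0.987, 0.158, 0.0]
ft_force: [0.8, 0.2, -0.3]
finger_gap: 0.017
```

```bash
python3 - <<'E'
from h import *
snap('side','d2');o=get_obs();print(o['time_s'],o['tcp_pos'],o['finger_gap'],o['ft_force'])
E
```

```text
3.8167 [0.4505298  0.04111083 0.32421255] 0.017187672495963934 [-1.30648696 -0.18805097  5.28164339]
```

View pics/d2.png

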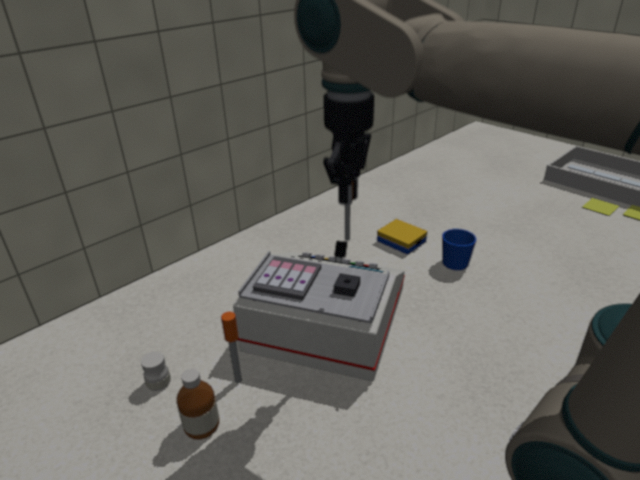

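The side view shows the rod out of the block, its stem running from (348,190) to (348,240). Now I move to the cup.

{"method": "servo_tool", "body": {"series": [-1.2,3.6,0,0,0,0,1,-2.4,7.2,0,0,0,0,1,-3.6,10.8,0,0,0,0,1,-4.8,14.4,0,0,0,0,1,-6,18,0,0,0,0,1]}}

```text
time_s: 4.23
tcp_pos: [0.4483, -0.1503, 0.3161]
eef_rot: [0.0, 0.987, 0.158, 0.0]
ft_force: [0.4, -0.1, -1.2]
finger_gap: 0.0171
```

{"method": "servo_tool", "body": {"series": [-1.2,3.6,0,0,0,0,1,-2.4,7.2,0,0,0,0,1,-3.6,10.8,0,0,0,0,1,-4.8,14,0,0,0,0,1,-5.2,15.2,0,0,0,0,1]}}

```text
time_s: 4.65
tcp_pos: [0.4456, -0.3131, 0.3149]
eef_rot: [0.0, 0.988, 0.156, -0.001]
ft_force: [0.1, 0.5, -1.5]
finger_gap: 0.0169
```

```bash
python3 - <<'E'
from h import *
import pickle
snap('side','d3');c=camera_info('wrist');W=snap('wrist','w4');pickle.dump(c,open('w4.pkl','wb'))
o=get_obs();print(o['time_s'],o['tcp_pos'],o['finger_gap'])
E
```

```text
4.75 [ 0.44609155 -0.31106998  0.31488312] 0.016965334053630717
```

View pics/w4.png

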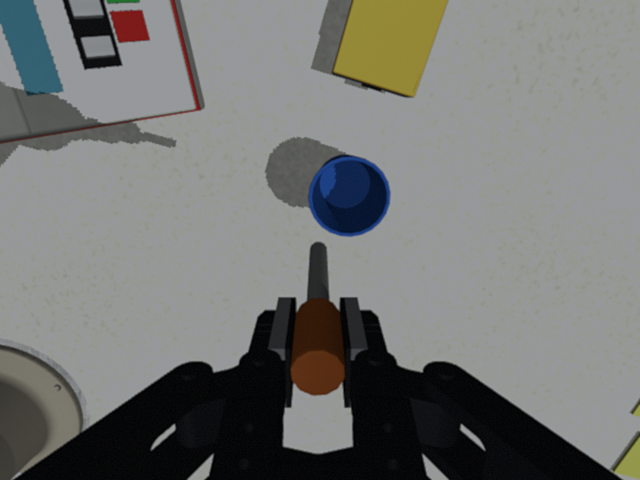

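View pics/d3.png

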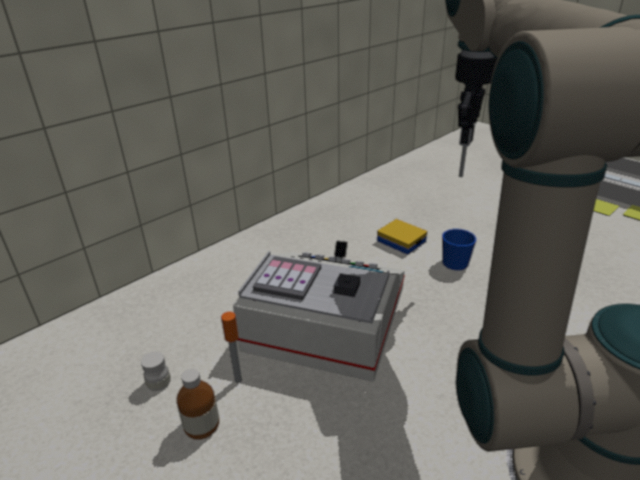

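The cup rim is centred at (349,196) in the wrist view, and the held rod's foot is at (318,247). Next I cast that ray to the rim height.

```bash
python3 - <<'E'
from h import *
import pickle
c=pickle.load(open('w4.pkl','rb'));P=onz(c,349.5,196,.075);print(P, onz(c,309,196,.075)-onz(c,390,196,.075))
o=get_obs();f=onz(c,318,248,.237);print('foot',f)
from scipy.spatial.transform import Rotation as R
q=o['eef_rot'];r=R.from_quat(np.r_[q[1:],q[0]])
print('bytcp',r.inv().apply(P-np.r_[o['tcp_pos'][:2],.075])*100,'byfoot',r.inv().apply(P-np.r_[f[:2],.075])*100)
E
```

```text
[ 0.44904217 -0.34396904  0.075     ] [-2.38650926e-02  7.41179385e-02 -5.55111512e-17]
foot [ 0.44676099 -0.31269442  0.237     ]
bytcp [-7.34511456e-01  3.22040799e+00 -2.00204459e-03] byfoot [-7.48063030e-01  3.04523465e+00 -1.85606528e-03]
```

{"method": "servo_tool", "body": {"series": [-0.7,3.1,0,0,0,0,1,-0.7,3.1,0,0,0,0,1,-0.7,3.1,4,0,0,0,1,-0.7,3.1,8,0,0,0,1,-0.7,3.1,12,0,0,0,1]}}

```text
time_s: 5.17
tcp_pos: [0.4502, -0.3396, 0.195]
eef_rot: [0.001, 0.987, 0.158, 0.001]
ft_force: [1.4, -0.9, 0.1]
finger_gap: 0.0167
```

```bash
python3 - <<'E'
from h import *
c=camera_info('wrist');W=snap('wrist','w5');snap('side','d5')
o=get_obs();print(o['time_s'],o['tcp_pos'],o['finger_gap'],o['ft_force'])
E
```

```text
5.2667 [ 0.44740084 -0.33721885  0.18792627] 0.017174655576559377 [-1.44709368  0.93505153 -2.48817017]
```

View pics/w5.png

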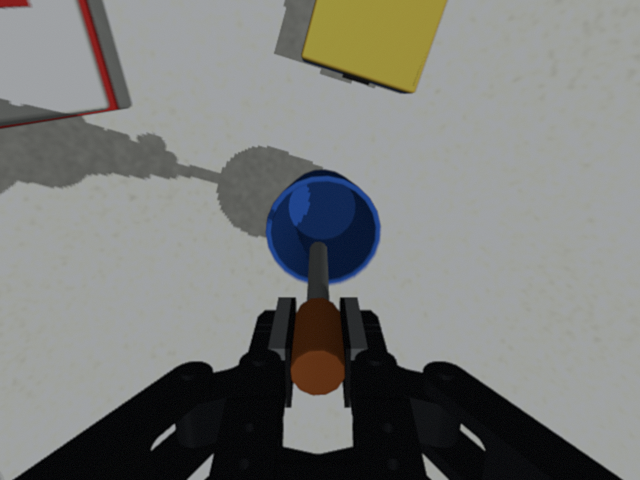

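View pics/d5.png

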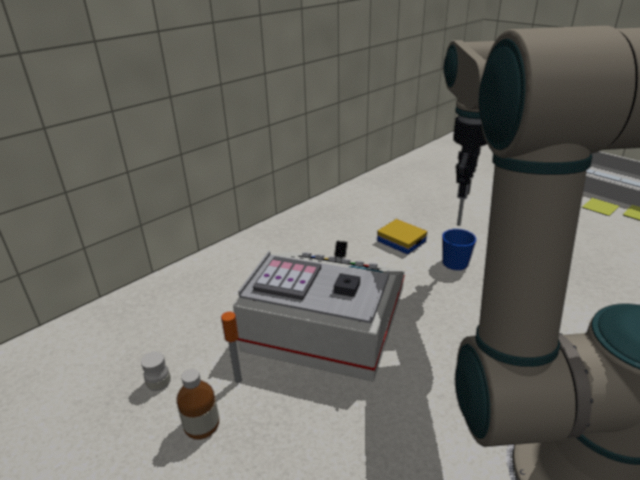

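{"method": "servo_tool", "body": {"series": [0,0.6,2,0,0,0,1,0,0.6,5,0,0,0,1,0,0.6,7.5,0,0,0,1,0,0.6,9.3,0,0,0,1,0,0.6,9.5,0,0,0,1]}}

```text
time_s: 5.68
tcp_pos: [0.4514, -0.3454, 0.0996]
eef_rot: [-0.001, 0.987, 0.158, -0.001]
ft_force: [-0.6, -0.3, -2.2]
finger_gap: 0.0167
```

{"method": "servo_tool", "body": {"series": [0,0,0,0,0,0,1,0,0,0,0,0,0,1]}}

```text
time_s: 5.85
tcp_pos: [0.4529, -0.3472, 0.1037]
eef_rot: [0.002, 0.987, 0.158, 0.001]
ft_force: [0.1, 0.0, -0.6]
finger_gap: 0.0171
```

{"method": "servo_tool", "body": {"series": [0,0,0.6,0,0,0,1,0,0,1.3,0,0,0,1,0,0,1.3,0,0,0,1,0,0,1.3,0,0,0,1]}}

```text
time_s: 6.18
tcp_pos: [0.4513, -0.3465, 0.087]
eef_rot: [-0.0, 0.987, 0.158, -0.0]
ft_force: [-1.0, -0.1, 0.2]
finger_gap: 0.0169
```

```bash
python3 - <<'E'
from h import *
snap('side','d6')
o=get_obs();print(o['time_s'],o['tcp_pos'],o['finger_gap'],o['ft_force'])
D=cv2.imread('pics/d6.png');cv2.imwrite('pics/d6z.png',cv2.resize(D[150:300,380:530],None,fx=4,fy=4,interpolation=cv2.INTER_CUBIC))
E
```

```text
6.2333 [ 0.45141467 -0.3466192   0.08732625] 0.01687761942180652 [-0.16094421  0.43268742 -1.29936635]
```

View pics/d6z.png

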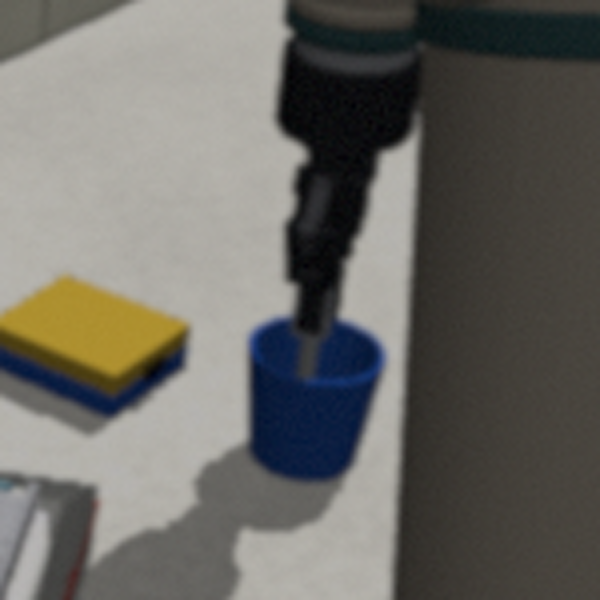

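The side view shows the rod inside the cup with its foot near the floor. I release with a partial opening, then go up.

{"method": "servo_tool", "body": {"series": [0,0,0.1,0,0,0,0.4,0,0,0.1,0,0,0,0.2,0,0,0.1,0,0,0,0,0,0,0.1,0,0,0,0,0,0,0.1,0,0,0,0]}}

```text
time_s: 6.65
tcp_pos: [0.4515, -0.3467, 0.0865]
eef_rot: [0.0, 0.987, 0.158, 0.0]
ft_force: [-0.3, 0.6, 0.2]
finger_gap: 0.0426
```

{"method": "servo_tool", "body": {"series": [0,0,-1,0,0,0,0,0,0,-3,0,0,0,0,0,0,-6,0,0,0,0,0,0,-10,0,0,0,0,0,0,-14,0,0,0,0]}}

```text
time_s: 7.07
tcp_pos: [0.451, -0.3462, 0.2281]
eef_rot: [-0.0, 0.987, 0.158, -0.0]
ft_force: [0.1, -1.0, 0.8]
finger_gap: 0.0426
```

```bash
python3 - <<'E'
from h import *
W=snap('wrist','w7');D=snap('side','d7')
o=get_obs();print(o['time_s'],o['tcp_pos'],o['finger_gap'],o['ft_force'])
z=cv2.resize(D[150:300,380:530],(480,480),interpolation=cv2.INTER_CUBIC)
cv2.imwrite('pics/d7z.png',cv2.resize(np.hstack([W,z]),(800,343))[:,:,::-1])
E
```

```text
7.1667 [ 0.45341999 -0.34829235  0.23595711] 0.042915517034634997 [ 1.66549328 -0.51017302  0.06950007]
```

View pics/d7z.png

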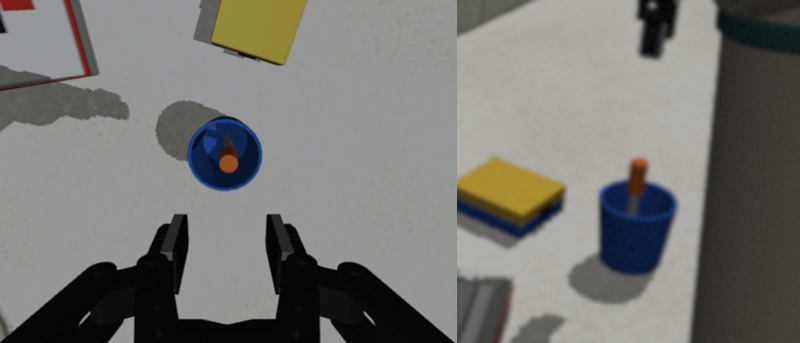

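The rod stands in the cup, released: its head is at (228,162) in the composite and the cup is upright. Now I compute the moves for the knob.

```bash
cat >> h.py <<'E'
from scipy.spatial.transform import Rotation as R
s=np.array([.8915,.453,0]);s/=np.linalg.norm(s);xb=np.array([-s[1],s[0],0]);out=-.5*xb+np.array([0,0,.8660]);up=.866*xb+np.array([0,0,.5])
gate=np.array([.5721,-.0656,.0843])
Rt=R.from_matrix(np.column_stack([s,-up,-out]))
def rel(P,Rg=Rt):
    o=get_obs();q=o['eef_rot'];r=R.from_quat(np.r_[q[1:],q[0]])
    return (r.inv().apply(P-o['tcp_pos'])*100).round(2),(r.inv()*Rg).as_rotvec().round(3)
E
python3 - <<'E'
from h import *
for h in(.098,.168): print(gate+out*h,rel(gate+out*h))
E
```

```text
[ 0.59429721 -0.10928391  0.169168  ] (array([ 20.78, -18.41,   6.6 ]), array([ 0.536, -0.047, -0.148]))
[ 0.61015236 -0.1404867   0.229788  ] (array([ 21.36, -14.87,   0.59]), array([ 0.536, -0.047, -0.148]))
```

{"method": "servo_tool", "body": {"series": [2.7,-1.9,0,0,0,0,0,5.4,-3.8,0,0,0,0,0,8,-5.6,0,0.08,-0.007,-0.02,0,10.7,-7.4,0,0.16,-0.014,-0.04,0,13.4,-9.3,0,0.26,-0.023,-0.07,-0.2]}}

```text
time_s: 7.58
tcp_pos: [0.5506, -0.2149, 0.2284]
eef_rot: [-0.127, 0.973, 0.192, -0.031]
ft_force: [0.5, -0.1, 0.0]
finger_gap: 0.051
```

```bash
python3 - <<'E'
from h import *
print(rel(gate+out*.168),get_obs()['qpos'],get_obs()['tcp_pos'])
E
```

```text
(array([ 8.34, -4.52,  0.96]), array([ 0.261, -0.019, -0.078])) [-0.50704099  0.40191476  1.02106629  0.16304019  1.92815383  0.71549446] [ 0.55062921 -0.21489485  0.22839483]
```

{"method": "servo_tool", "body": {"series": [2,-1.1,0.2,0.06,-0.005,-0.02,-0.2,4,-2.2,0.4,0.13,-0.01,-0.04,-0.2,6.3,-3.3,0.7,0.2,-0.015,-0.06,-0.2,8.3,-4.5,1,0.26,-0.019,-0.078,-0.2,8.3,-4.5,1,0.26,-0.019,-0.078,-0.2]}}

```text
time_s: 8.0
tcp_pos: [0.6106, -0.1398, 0.2243]
eef_rot: [-0.253, 0.939, 0.225, -0.062]
ft_force: [0.2, 0.6, -1.4]
finger_gap: 0.0512
```

```bash
python3 - <<'E'
from h import *
import pickle
c=camera_info('wrist');W=snap('wrist','w8');pickle.dump(c,open('w8.pkl','wb'))
print(rel(gate+out*.168),rel(gate+out*.098),get_obs()['qpos'],get_obs()['tcp_pos'])
for p in(gate+out*.047,gate-.03*up-.03*s+out*.002,gate-.03*up-.06*s+out*.002,gate-.03*up+.03*s+out*.002,gate-.03*up+.06*s+out*.002):print(proj(c,p))
for n,lo,hi in(('red',(0,150,50),(3,255,255)),('green',(45,100,40),(80,255,255)),('yellow',(18,120,70),(33,255,255)),('blue',(106,100,40),(130,255,255))):
    print(n,blobs(W,lo,hi,100))
E
```

```text
(array([ 0.06, -0.29, -0.37]), array([-0.   ,  0.003, -0.002])) (array([ 0.08, -0.29,  6.63]), array([-0.   ,  0.003, -0.002])) [-0.42667249  0.6605729   0.73309231  0.37660575  2.14007967  0.81618351] [ 0.60987569 -0.14133744  0.22512908]
[314.84224182 230.5344869 ]
[353.16900295 248.66321251]
[352.16469794 282.84580087]
[355.37027012 173.74074495]
[356.57995838 132.56771934]
red [([412.4, 153.6], [400, 20, 25, 282, 1039]), ([352.9, 281.0], [338, 269, 31, 25, 749])]
green [([354.2, 246.9], [338, 234, 33, 27, 849])]
yellow [([356.6, 172.5], [340, 158, 35, 31, 1000]), ([617.4, 380.9], [576, 328, 64, 103, 3459])]
blue [([357.9, 131.9], [341, 116, 36, 33, 1151]), ([607.8, 338.9], [575, 305, 65, 69, 775])]
```

View pics/w8.png

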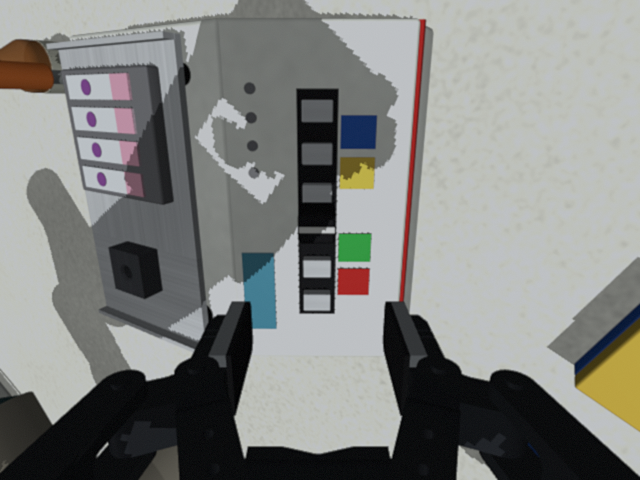

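Predicted tag positions match the detected ones within about 2 px, so the panel frame holds. Now I descend onto the knob.

{"method": "servo_tool", "body": {"series": [0.1,-0.3,2,0,0,0,-0.2,0.1,-0.3,4.5,0,0,0,-0.2,0.1,-0.3,6.6,0,0,0,-0.2,0.1,-0.3,6.6,0,0,0,-0.2]}}

```text
time_s: 8.38
tcp_pos: [0.5918, -0.1093, 0.1684]
eef_rot: [-0.252, 0.94, 0.224, -0.063]
ft_force: [-0.0, -0.7, -1.1]
finger_gap: 0.0514
```

```bash
python3 - <<'E'
from h import *
W=snap('wrist','w9')
print(rel(gate+out*.018),get_obs()['time_s'])
E
```

```text
(array([0.2 , 0.06, 8.15]), array([ 0.001,  0.002, -0.004])) 8.4333
```

View pics/w9.png

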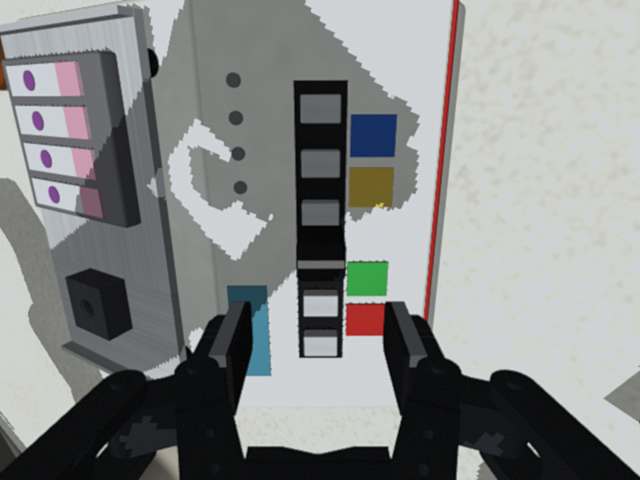

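The knob's white line is at (321,265), centred between the fingers. I continue down.

{"method": "servo_tool", "body": {"series": [0.2,0.1,2.5,0,0,0,-0.2,0.2,0.1,5,0,0,0,-0.2,0.2,0.1,7,0,0,0,-0.2,0.2,0.1,7.8,0,0,0,-0.2,0.2,0.1,7.8,0,0,0,-0.2]}}

```text
time_s: 8.85
tcp_pos: [0.5783, -0.0758, 0.1034]
eef_rot: [-0.251, 0.94, 0.224, -0.061]
ft_force: [-0.5, 0.4, 0.6]
finger_gap: 0.0512
```

```bash
python3 - <<'E'
from h import *
W=snap('wrist','w10');o=get_obs()
print(rel(gate+out*.018),o['time_s'],o['ft_force'])
E
```

```text
(array([-0.13, -0.08,  0.6 ]), array([ 0.004, -0.001, -0.002])) 8.9 [ 0.18336067 -0.38556235  1.3640915 ]
```

View pics/w10.png

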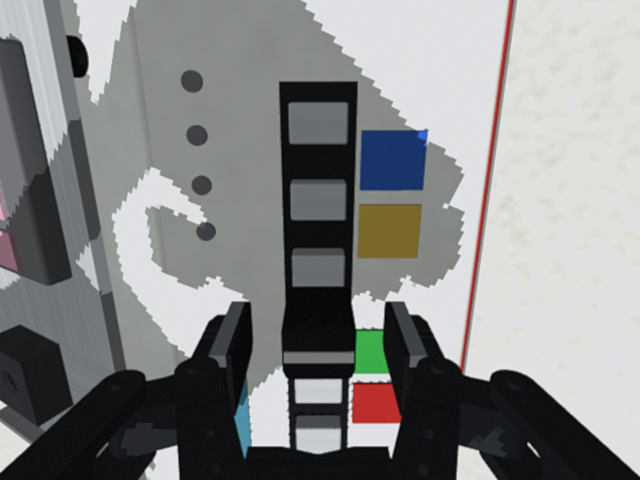

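The knob is between the pads, with its face line at (318,357). I go slightly deeper and grip.

{"method": "servo_tool", "body": {"series": [-0.1,0,0.4,0,0,0,-0.2,-0.1,0,0.4,0,0,0,0.3,-0.1,0,0.4,0,0,0,1,-0.1,0,0.4,0,0,0,1,-0.1,0,0.4,0,0,0,1], "force": 40}}

```text
time_s: 9.32
tcp_pos: [0.5773, -0.0749, 0.1008]
eef_rot: [-0.25, 0.94, 0.224, -0.06]
ft_force: [1.1, -3.4, 2.8]
finger_gap: 0.0251
```

{"method": "servo_tool", "body": {"series": [-0.1,0,0,0,0,0,1,-0.1,0,0,0,0,0,1,-0.1,0,0,0,0,0,1]}}

```text
time_s: 9.57
tcp_pos: [0.5764, -0.0753, 0.1008]
eef_rot: [-0.25, 0.94, 0.224, -0.059]
ft_force: [1.8, -4.5, 5.8]
finger_gap: 0.0253
```

```bash
python3 - <<'E'
from h import *
o=get_obs()
print(rel(gate+out*.018),o['time_s'],o['ft_force'],o['finger_gap'])
E
```

```text
(array([ 0.05, -0.1 ,  0.16]), array([ 0.004, -0.001, -0.002])) 9.5667 [ 1.81840078 -4.45334413  5.75678196] 0.025339723401968113
```

{"method": "servo_tool", "body": {"series": [0,0,-0.8,0,0,0,1,0,0,-1.6,0,0,0,1,0,0,-1.6,0,0,0,1,0,0,-1.6,0,0,0,1]}}

```text
time_s: 9.9
tcp_pos: [0.5795, -0.082, 0.1135]
eef_rot: [-0.251, 0.94, 0.224, -0.061]
ft_force: [0.4, 0.0, -3.4]
finger_gap: 0.0254
```

```bash
python3 - <<'E'
from h import *
W=snap('wrist','w11');o=get_obs()
print(rel(gate+out*.018),rel(gate+out*.034-.03*s),o['time_s'],o['ft_force'],o['finger_gap'])
E
```

```text
(array([ 0.08, -0.1 ,  1.58]), array([ 0.002,  0.001, -0.003])) (array([-2.92, -0.09, -0.01]), array([ 0.002,  0.001, -0.003])) 9.95 [ 0.15581279 -1.31747541 -3.79799498] 0.025210554127393505
```

View pics/w11.png

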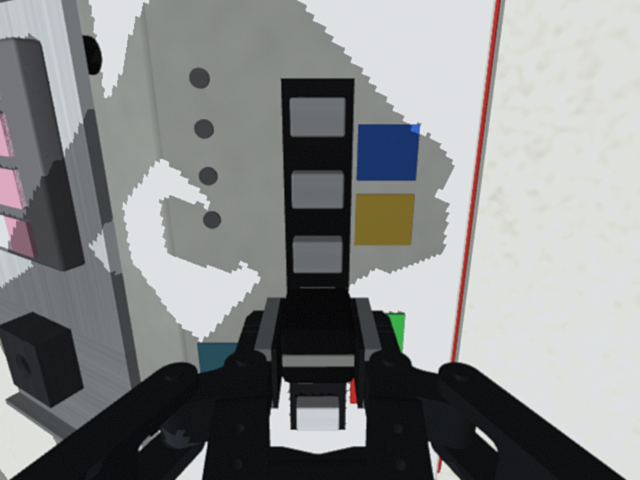

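The knob is lifted by about 14 mm and the force shows the spring. Now I slide it 30 mm towards green (tool -x).

{"method": "servo_tool", "body": {"series": [-0.6,0,-0.2,0,0,0,1,-1.3,0,-0.2,0,0,0,1,-2.1,0,-0.2,0,0,0,1,-2.9,0,-0.2,0,0,0,1,-3,0,-0.2,0,0,0,1]}}

```text
time_s: 10.37
tcp_pos: [0.5518, -0.0971, 0.1154]
eef_rot: [-0.251, 0.94, 0.223, -0.061]
ft_force: [1.1, -2.3, -5.9]
finger_gap: 0.0254
```

{"method": "servo_tool", "body": {"series": [0,0,0,0,0,0,1,0,0,0,0,0,0,1]}}

```text
time_s: 10.53
tcp_pos: [0.553, -0.0966, 0.1154]
eef_rot: [-0.25, 0.94, 0.224, -0.06]
ft_force: [1.2, -1.4, -5.3]
finger_gap: 0.025
```

```bash
python3 - <<'E'
from h import *
W=snap('wrist','w12');o=get_obs()
print(rel(gate+out*.034-.03*s),o['time_s'],o['ft_force'],o['finger_gap'])
E
```

```text
(array([ 0.09, -0.08,  0.24]), array([ 0.003,  0.   , -0.003])) 10.5833 [ 1.43929157 -3.25265348 -4.64270674] 0.02522307811210917
```

View pics/w12.png

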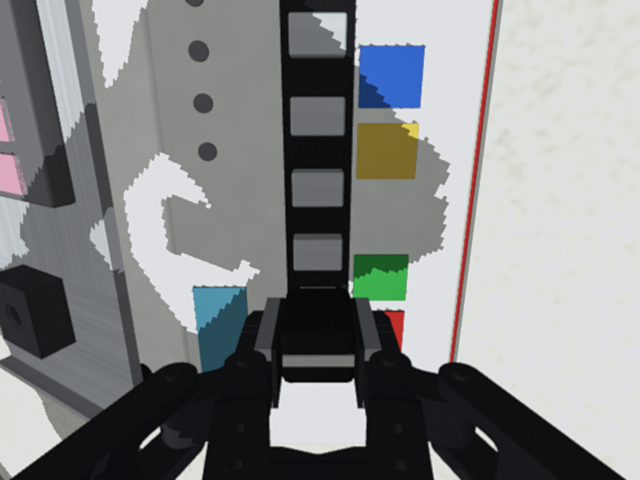

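The picture has shifted by exactly one notch, and the travel read 29.9 mm. Now I lower and release.

{"method": "servo_tool", "body": {"series": [0,0,0.6,0,0,0,1,0,0,1.2,0,0,0,1,0,0,1.5,0,0,0,1,0,0,1.5,0,0,0,1]}}

```text
time_s: 10.92
tcp_pos: [0.5495, -0.0892, 0.1014]
eef_rot: [-0.251, 0.94, 0.224, -0.061]
ft_force: [2.2, -2.9, -5.1]
finger_gap: 0.0253
```

{"method": "servo_tool", "body": {"series": [0,0,0,0,0,0,0.4,0,0,0,0,0,0,0,0,0,0,0,0,0,-0.2,0,0,0,0,0,0,-0.2,0,0,0,0,0,0,-0.2]}}

```text
time_s: 11.33
tcp_pos: [0.5499, -0.0893, 0.103]
eef_rot: [-0.251, 0.94, 0.224, -0.06]
ft_force: [-0.5, 0.2, -0.4]
finger_gap: 0.0513
```

{"method": "servo_tool", "body": {"series": [0,0,-1,0,0,0,-0.2,0,0,-3,0,0,0,-0.2,0,0,-6,0,0,0,-0.2,0,0,-9,0,0,0,-0.2,0,0,-10,0,0,0,-0.2]}}

```text
time_s: 11.75
tcp_pos: [0.5737, -0.136, 0.1944]
eef_rot: [-0.249, 0.941, 0.224, -0.058]
ft_force: [-0.4, 0.8, 0.4]
finger_gap: 0.0512
```

```bash
python3 - <<'E'
from h import *
c=camera_info('wrist');W=snap('wrist','w13');o=get_obs();print(o['time_s'],o['ft_force'],o['finger_gap'],o['tcp_pos'])
S=snap('scene','s13');D=snap('side','d13')
for h in(.047,.057):
  for f in(0,-.03): print(h,f,proj(c,gate+out*h+s*f))
cv2.imwrite('pics/s13z.png',np.hstack([cv2.resize(S[160:340,140:340],(400,360)),cv2.resize(D[200:380,300:500],(400,360))])[:,:,::-1])
E
```

```text
11.8 [-0.18184959 -1.06623917  1.99057099] 0.05139829422301825 [ 0.57400995 -0.13628284  0.19458514]
0.047 0 [316.56157383 198.64261722]
0.047 -0.03 [316.70217091 248.81642892]
0.057 0 [316.66363164 202.93658994]
0.057 -0.03 [316.80581883 255.01973211]
```

View pics/w13.png

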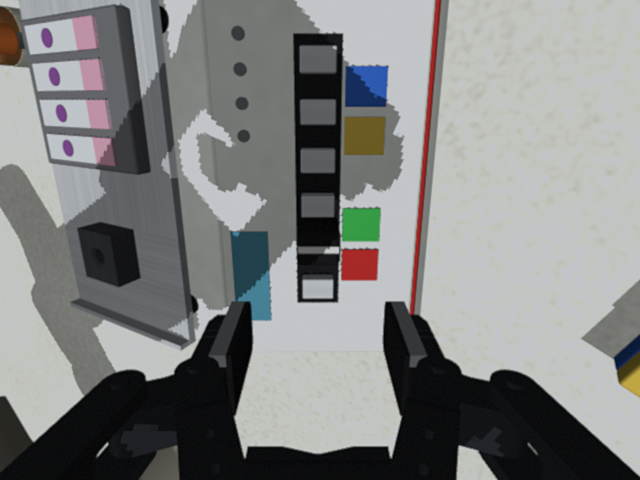

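View pics/s13z.png

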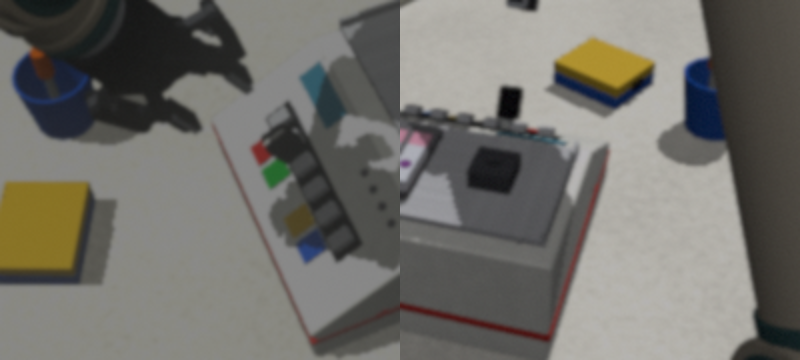

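```bash
python3 - <<'E'
from h import *
o=get_obs();c=camera_info('wrist');W=snap('wrist','w14')
g=cv2.cvtColor(W,cv2.COLOR_RGB2GRAY)
print(g[225:285,310:328].mean(1).round(0).tolist())
for h in(.045,.047,.049,.057): print(h,proj(c,gate+out*h-s*.03))
for n,lo,hi in(('red',(0,150,50),(3,255,255)),('green',(45,100,40),(80,255,255)),):
    print(n,blobs(W,lo,hi,100),proj(c,gate-.03*up-(.06 if n=='red' else .03)*s+out*.002))
cv2.imwrite('pics/w14z.png',cv2.resize(W[180:310,260:400],None,fx=5,fy=4.5,interpolation=cv2.INTER_CUBIC)[:,:,::-1])
E
```

```text
[6.0, 6.0, 6.0, 7.0, 6.0, 6.0, 6.0, 7.0, 7.0, 9.0, 8.0, 9.0, 10.0, 9.0, 10.0, 10.0, 10.0, 10.0, 10.0, 9.0, 9.0, 7.0, 22.0, 63.0, 96.0, 104.0, 103.0, 103.0, 106.0, 101.0, 65.0, 27.0, 12.0, 14.0, 15.0, 15.0, 15.0, 16.0, 17.0, 19.0, 17.0, 17.0, 22.0, 25.0, 25.0, 25.0, 25.0, 25.0, 21.0, 15.0, 22.0, 47.0, 61.0, 62.0, 59.0, 74.0, 127.0, 171.0, 183.0, 182.0]
0.045 [316.29155695 249.71532226]
0.047 [316.29521175 250.94616607]
0.049 [316.29892656 252.19721643]
0.057 [316.31441634 257.41377315]
red [([426.9, 148.7], [412, 0, 30, 315, 1149]), ([359.7, 265.4], [342, 251, 37, 30, 1053])] [359.14166374 267.94383787]
green [([361.2, 225.0], [343, 209, 38, 33, 1220])] [360.45264102 227.16466487]
```

View pics/w14z.png

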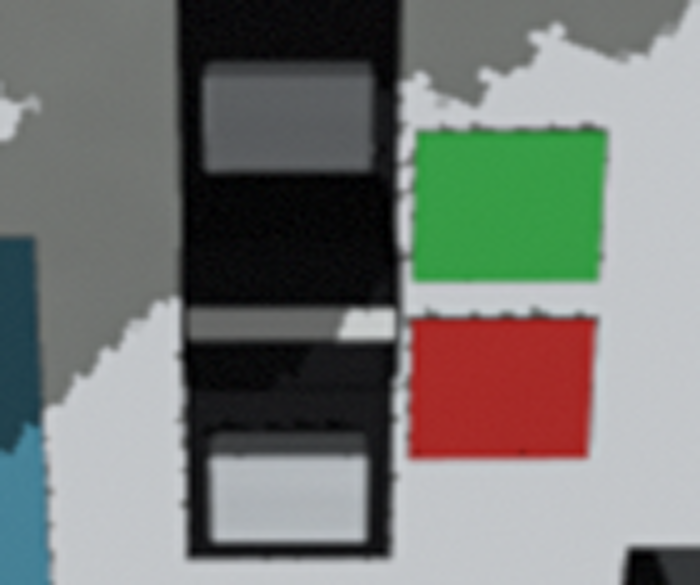

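The knob line reads about 2.5 px off the fully-down prediction. That could be sideways play or some remaining height, so I'll take a second viewpoint to separate the two.

{"method": "servo_tool", "body": {"series": [-2,0,-0.5,0,0,0,-0.2,-4,0,-1,0,0,0,-0.2,-7,0,-1,0,0,0,-0.2,-10,0,-1,0,0,0,-0.2,-10,0,-1,0,0,0,-0.2]}}

```text
time_s: 12.37
tcp_pos: [0.4817, -0.1848, 0.1967]
eef_rot: [-0.252, 0.94, 0.222, -0.062]
ft_force: [1.3, 0.7, 0.5]
finger_gap: 0.0514
```

```bash
python3 - <<'E'
from h import *
capture('wrist');o=get_obs();c=camera_info('wrist');W=snap('wrist','w15');print(o['time_s'],o['tcp_pos'])
for h in(.045,.047,.049,.057): print(h,proj(c,gate+out*h-s*.03))
for n,lo,hi,k in(('red',(0,150,50),(3,255,255),-.06),('green',(45,100,40),(80,255,255),-.03),('yellow',(18,120,70),(33,255,255),.03),('blue',(106,100,40),(130,255,255),.06)):
    print(n,blobs(W,lo,hi,200),proj(c,gate-.03*up+k*s+out*.002))
E
```

```text
12.4167 [ 0.48341125 -0.18381399  0.19691957]
0.045 [316.23818656  58.87150849]
0.047 [316.22617781  58.51643811]
0.049 [316.21394754  58.15481772]
0.057 [316.16268391  56.63907234]
red [([428.4, 105.3], [418, 0, 22, 221, 859]), ([364.7, 113.9], [345, 96, 41, 37, 1405])] [363.74304272 115.69517803]
green [([366.2, 63.7], [346, 43, 42, 42, 1693])] [365.22978956  64.8753487 ]
yellow [] [368.57661352 -49.52544775]
blue [([595.9, 378.0], [546, 330, 94, 116, 7055])] [ 370.46930397 -114.22120019]
```

View pics/w15.png

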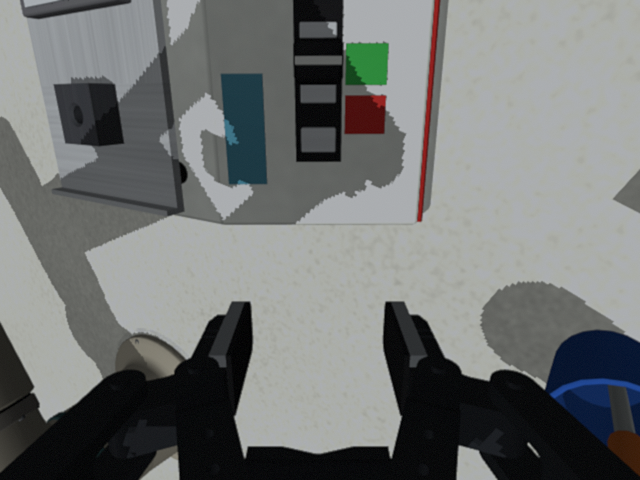

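In this near-overhead view the line is at about (318,60). Both views agree on a sideways play of about 1.6 mm and a height consistent with fully down. One last look at the cup, then I hand in.

```bash
python3 - <<'E'
from h import *
S=snap('scene','s16');D=snap('side','d16')
cv2.imwrite('pics/f16.png',np.hstack([cv2.resize(S[140:340,120:320],(400,400)),cv2.resize(D[200:300,420:520],(400,400))])[:,:,::-1])
o=get_obs();print(o['time_s'],np.abs(o['dq']).max(),o['ft_force'])
E
```

```text
12.5667 0.016238236130227415 [-0.43582912  0.37593328 -0.36684234]
```

View pics/f16.png

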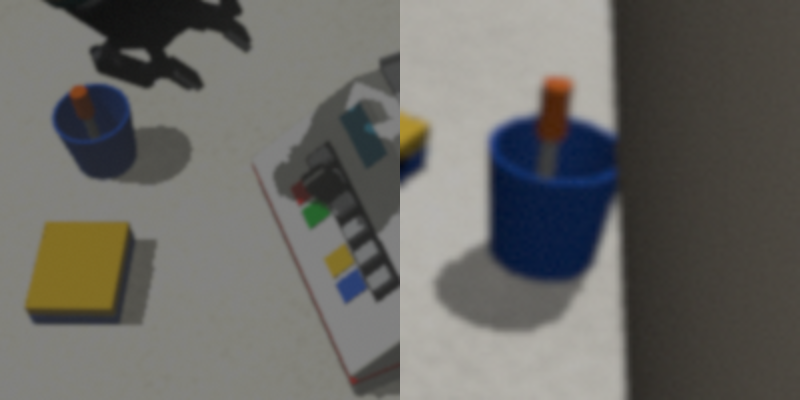

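The rod stands in the upright cup, the knob is beside the green tag, and the hand is clear of everything.

```bash
python3 -c "
from station import finish_job
print(finish_job())"
```

```text
the job is handed in; nothing more can be done
None
```

I pulled the smaller orange-headed rod out of its block and stood it head up in the blue cup. I then lifted the knob about 14 mm, slid it one notch (30 mm) and let it drop into the notch beside the green tag. The job was handed in at about 12.6 s of the 58 s allowed; the interface gives no verdict.

**Last checks:**
- **Rod and cup:** the rod was standing in the upright cup in both the scene and side views.
- **Knob:** the first view was about 2.5 px off the fully-down prediction. A second viewpoint put that down to about 1.6 mm of sideways offset, inside the 2.5 mm play, and the height is consistent with fully down.
- **Arm:** it was clear of everything, with only about 0.7 N of residual force reading.
- **Bystanders:** I didn't touch the bottle, slide box or jar, but I didn't measure their positions again at the end.

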